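Count along the divider rack and park the tin submarine in the third gap

ROBOT

A 7-joint arm with a two-finger parallel gripper is mounted at the origin on the work surface. World frame = base frame: x ahead of the robot, y to its left, z up, the work surface at z = 0. Lengths are in m, angles in degrees, forces in N, time in s.
With the tool pointing down it reaches from about 0.4 to 0.85 m from the base axis. Payload 4.4 kg.
Tool frame: the origin (TCP) lies on the centre line of the jaws, within the pads' length; the fingertips stand 17 mm ahead of it and the grasp point (between the pads) lies 2 mm behind it; z points along the fingers, y is the line along which they close (so a half turn about z gives the same grasp; the last joint's range is limited). The gripper opens to 94 mm and grips with 3 to 60 N. Pads are 16 mm wide; open, the fingers measure 119 mm over their backs; the gripper's body (75 mm by 177 mm) begins 78 mm behind the grasp point.
Start: joints at [64.011, 36.005, 2.206, 86.941, -1.547, 57.084, -1.146], TCP at [0.246, -0.602, 0.222] pointing down, gripper open.
Joint ranges: [-175.42, 175.42], [-21.48, 121.26], [-71.46, 75.88], [10.55, 141.38], [-63.04, 243.04], [13.31, 113.54], [-168.57, 168.57]. Speed limits (degrees/s): [147.25, 147.25, 180, 180, 180, 180, 180].

INTERFACE

Orientations are given as [roll, pitch, yaw] about the fixed x, y, z axes, in that order (R = Rz(yaw) Ry(pitch) Rx(roll)).
In Python, from cell import get_obs, eyes, manip, finder gives the robot as it stands.
- The arm moves only by the shell command python3 -m pendant 'ROWS' [OPENING] [FORCE]. ROWS is JSON, a list of rows, each an object with "offset": the shift along the tool's x, y, z as a fraction of full scale, a list of three; "angular": the turn, a rotation vector about the tool's x, y, z as a fraction of full scale, a list of three. In form: [{"offset": [x, y, z], "angular": [wx, wy, wz]}, ...]. A call has 1 to 20 rows; each row shifts and turns the commanded pose from where the row before left it, along the tool's axes as they then stand; what a row does not reach is not made up. Full scale, the value 1, is 80 mm for a shift and 90 degrees for a turn. A row lasts 1/8 s, in which the tool goes at most 62.5 mm and 10.7 degrees, less where a joint would pass 70% of its speed; a pose out of reach is approached as far as the arm can. A call with a number of a shift or a turn outside -1 to 1 is refused whole. A call with a gripper value outside its range is refused whole. OPENING is the opening, from -1 (shut) to 1 (fully open), set as the call begins (- or left out, the last holds). The fingers move at their own pace and stop on an object; FORCE is the grip in N (left out, the last holds). Time passes only in rows, so rows that do not move let the fingers close. It gives the time, the measured TCP pose, the force, the opening and the grip force at its end, in the units of the state.
- get_obs(): the state, without advancing time (a new reading comes with each control period).
- eyes.grab_frame(name): name is "side" or "top"; returns a dict with "frame" (480x640x3 uint8, red, green, blue), "depth" (480x640 float32, m along the optical axis (not along the pixel's ray), 0 where there is no reading), "mtx" (3x3 intrinsics, pixels), "rvec" (rotation vector, rad) and "tvec" (3), from world to camera coordinates, as OpenCV has them. Camera axes: x right, y down, z forward; pixel columns grow to the right and rows downward; lengths in m; the calibration is good to about 2 mm. A picture is of the moment at which its call begins.
- manip.sign_off(): hands the job in; it is judged then, once.
Trained networks look in a picture, given as the dict that the camera call returned (one of the last four; its "shot" number tells which), for a name from the list of things; names that differ only in an ending like _2 or _b are one class to them, and where a whole thing is asked for, a point or a joint stands for the part that bears it (a point fixed in the world has none). Each returns a list of dicts, best first, with "conf" (0 to 1); they miss things now and then, are a little off and sometimes report something else, mostly with a low value. They report only what shows in the picture. A call takes as long as a camera call. They do not tell look-alikes from the thing itself.
- finder.boxes_of(picture, thing): "at" ([column, row] in pixels, amid what is visible of it).
- finder.landmark_of(picture, thing): "at" ([column, row] in pixels: a listed point, or the origin of a listed thing).
The state is a dict: "time": time; "joint_positions": joint angles; "joint_vel": joint speeds; "joint_torque": joint torques, N m; "tool_pos": TCP position; "eef_rot": TCP orientation; "ft_force": force on the tool from outside, world axes, zero at the start; "moment": the same for the moment, N m; "opening": finger opening in m; "finger_force": force on a finger pad.
Only numpy, scipy, OpenCV 4.12 (cv2) and the standard library are available. Lean on these libraries where they do the work, as an engineer would, in place of code of your own. Each camera call takes 0.05 s, during which the arm holds its last target. There are 200 camera calls.

TASK

Count along the wooden divider rack from the end beside the steel switch panel: run a fingertip along the rack, touching the first three dividers one after another, the end divider first; the gap just past the third divider is the third gap. Then, with the fingertips and without picking it up, push the tin submarine across the counter and nose first into that gap until its nose is home against the back rail, and take the hand away. Leave the bunny, the drum, the brass key and the rocker switch as they are.

Things in the scene. Friction and masses are not known exactly. Their poses are not given: they have to be found in the camera images.
- rack: Pale wood rack screwed down: back rail (45 mm high, 336 long) with 7 upright dividers like a comb, 6 gaps 46 mm wide, 90 deep, floor = counter, open towards the robot. Origin on the counter; x into the gaps, y left along the row. Dividers at y 162, 108, 54, 0, -54, -108, -162 mm, gap centres midway; front ends at x -54, rail face at x +36 mm. Outermost gaps hold bunny and drum; the rest are empty.
- divider_1: Rack divider 1, numbered from the +y (left) end (left end divider): upright board 8 mm thick, 45 mm high, fixed. Origin on the counter at its front end (towards the robot); it runs 90 mm along +x to the back rail. A good place to touch is its top edge 15 mm behind the front end; the toys stand further back.
- divider_2: Rack divider 2, numbered from the +y (left) end: upright board 8 mm thick, 45 mm high, fixed. Origin on the counter at its front end (towards the robot); it runs 90 mm along +x to the back rail. A good place to touch is its top edge 15 mm behind the front end; the toys stand further back.
- divider_3: Rack divider 3, numbered from the +y (left) end: upright board 8 mm thick, 45 mm high, fixed. Origin on the counter at its front end (towards the robot); it runs 90 mm along +x to the back rail. A good place to touch is its top edge 15 mm behind the front end; the toys stand further back.
- divider_4: Rack divider 4, numbered from the +y (left) end: upright board 8 mm thick, 45 mm high, fixed. Origin on the counter at its front end (towards the robot); it runs 90 mm along +x to the back rail. A good place to touch is its top edge 15 mm behind the front end; the toys stand further back.
- divider_5: Rack divider 5, numbered from the +y (left) end: upright board 8 mm thick, 45 mm high, fixed. Origin on the counter at its front end (towards the robot); it runs 90 mm along +x to the back rail. A good place to touch is its top edge 15 mm behind the front end; the toys stand further back.
- divider_6: Rack divider 6, numbered from the +y (left) end: upright board 8 mm thick, 45 mm high, fixed. Origin on the counter at its front end (towards the robot); it runs 90 mm along +x to the back rail. A good place to touch is its top edge 15 mm behind the front end; the toys stand further back.
- divider_7: Rack divider 7, numbered from the +y (left) end (right end divider): upright board 8 mm thick, 45 mm high, fixed. Origin on the counter at its front end (towards the robot); it runs 90 mm along +x to the back rail. A good place to touch is its top edge 15 mm behind the front end; the toys stand further back.
- submarine: Loose chrome tin submarine, 105 mm long, 34 wide, about 0.13 kg, in front of the rack, nose roughly to it. Round hull, axis 20 mm up, sides parallel from x -25 to +30 mm; flat shroud 34 mm wide at the stern; tower and periscope to 66 mm high. Slides on a keel plate (push under 1 N), does not roll. Origin: underside, mid length; x to the nose. When home its stern sticks out 15 mm before the dividers.
- sub_nose (a point): Tip of the submarine's nose, 52.5 mm ahead of its origin, 20 mm up. Home = against the back rail.
- sub_stern (a point): Centre of the submarine's flat stern face (propeller shroud), 52.5 mm behind its origin, 20 mm up.
- switch_panel: Small steel switch panel fixed on the counter beyond one end of the rack, left or right: 90 by 70 mm, 14 mm high, with a grey rocker switch and a short spot lamp on a post (87 mm high). It marks the end from which to count. Origin: underside centre.
- rocker (a joint): Grey rocker switch on the panel, 31 by 20 mm, its top about 26 mm above the counter: 0 = as found (lamp on), 0.22 rad = rocked over. Not to be pressed.
- bunny: Loose pink tin bunny, 80 mm high, foot 34 by 32 mm, standing at the back of one of the outermost gaps. Not to be moved. Origin: underside centre.
- drum: Loose wooden toy drum, 37 mm across, 32 mm high, standing at the back of the other outermost gap. Not to be moved. Origin: underside centre.
- key: Loose brass winding key about 64 by 46 mm and 8 mm high, lying on the counter beyond the rack's other end, opposite to the switch panel. Not to be moved. Origin: underside, at the middle of its length.
Things that resemble listed ones, but are neither listed nor needed, are in the scene too. What is shaped like the submarine but purple is not meant.

How it is judged (in metres and radians):
On the way, in this order (a step that is already met when the one before it is completed fails the run):
1. a finger touches the end divider beside the switch panel (((y of switch_panel in the frame of rack above 0 m and contact force between the fingers and divider_1 above 0.3 N) or (y of switch_panel in the frame of rack below 0 m and contact force between the fingers and divider_7 above 0.3 N))), for 0.02 s.
2. then a finger touches the second divider from that end (((y of switch_panel in the frame of rack above 0 m and contact force between the fingers and divider_2 above 0.3 N) or (y of switch_panel in the frame of rack below 0 m and contact force between the fingers and divider_6 above 0.3 N))), for 0.02 s.
3. then a finger touches the third divider from that end (((y of switch_panel in the frame of rack above 0 m and contact force between the fingers and divider_3 above 0.3 N) or (y of switch_panel in the frame of rack below 0 m and contact force between the fingers and divider_5 above 0.3 N))), for 0.02 s.
4. then the submarine's nose enters the third gap from that end (((y of switch_panel in the frame of rack above 0 m and x of sub_nose in the frame of rack between -0.03 and 0.05 m and y of sub_nose in the frame of rack between 0.012 and 0.042 m) or (y of switch_panel in the frame of rack below 0 m and x of sub_nose in the frame of rack between -0.03 and 0.05 m and y of sub_nose in the frame of rack between -0.042 and -0.012 m))), for 0.1 s.
At the end, for the whole second after the job is handed in: The submarine stands upright and still on the counter in the third gap from the switch panel's end, nose towards the back rail and within 8 mm of it, nose and stern both within 15 mm of the gap's centre line; bunny, drum and key are within 15 mm of where they were and the rocker is not pressed (((y of switch_panel in the frame of rack above 0 m and y of sub_nose in the frame of rack between 0.012 and 0.042 m and y of sub_stern in the frame of rack between 0.012 and 0.042 m) or (y of switch_panel in the frame of rack below 0 m and y of sub_nose in the frame of rack between -0.042 and -0.012 m and y of sub_stern in the frame of rack between -0.042 and -0.012 m)) and x of sub_nose in the frame of rack between 0.028 and 0.042 m and angle between submarine's own z axis and vertical below 0.1 rad and height (world z) of submarine below 0.006 m and linear speed of submarine below 0.01 m/s and distance of each of bunny, drum, key from where it was at the start of the episode below 0.015 m and value of joint rocker below 0.1 rad); the robot touches nothing.
It fails at once if the submarine is lifted off the counter or tipped over (height (world z) of submarine above 0.012 m or angle between submarine's own z axis and vertical above 0.5 rad).
It fails at once if the bunny, the drum or the key is moved more than 15 mm (distance of any of bunny, drum, key from where it was at the start of the episode above 0.015 m).
It fails at once if the rocker switch is pressed (value of joint rocker above 0.1 rad).
It also fails if it takes over 67 s, if anything falls off the work surface, if the arm or the gripper's body presses on something with over 40 N, if the wrist force passes 120 N, or if a joint passes its speed limit or range.

## Working session

There is one attempt and no reset: what is moved stays moved. The work goes in short steps, Python scripts to look and compute and a shell command to move; the robot and the scene stay as the last step left them, time stands still between calls to the robot, and variables do not carry over. Pictures are saved under pics/ and viewed, at most 10 in all, crops included, and the job is handed in when it is done.

```bash
mkdir -p pics; cat > h.py <<'E'
import numpy as np, cv2
from cell import get_obs, eyes, manip, finder
def px2w(p,uv,z=None,r=2):
    """pixel -> world: on plane z, or by depth"""
    R=cv2.Rodrigues(np.array(p["rvec"],float))[0]; t=np.array(p["tvec"],float).ravel()
    ray=np.linalg.inv(p["mtx"])@np.array([uv[0],uv[1],1.0])
    c=-R.T@t; d=R.T@ray
    if z is None:
        u,v=int(round(uv[0])),int(round(uv[1])); w=p["depth"][max(v-r,0):v+r+1,max(u-r,0):u+r+1]; w=w[w>0]
        return c+d*np.median(w) if len(w) else None
    return c+d*(z-c[2])/d[2]
def w2px(p,X):
    return cv2.projectPoints(np.array(X,float).reshape(-1,1,3),np.array(p["rvec"],float),np.array(p["tvec"],float),np.array(p["mtx"],float),None)[0].reshape(-1,2)
def save(p,name,crop=None,scale=1):
    im=p["frame"][:,:,::-1]
    if crop: a,b,c,d=crop; im=im[b:d,a:c]
    cv2.imwrite("pics/"+name,cv2.resize(im,None,fx=scale,fy=scale,interpolation=cv2.INTER_CUBIC))
E
python3 - <<'E'
from h import *
np.set_printoptions(precision=4,suppress=True)
for n in ("top","side"):
    p=eyes.grab_frame(n); save(p,n+"0.png")
    for th in ("rack","divider_1","divider_7","submarine","switch_panel","bunny","drum","key"):
        for d in finder.boxes_of(p,th)[:8 if th.startswith("div") else 3]:
            print(n,"box",th,np.round(d["at"]),round(d["conf"],2),px2w(p,d["at"]))
    for th in ("sub_nose","sub_stern","rack","divider_1","divider_7","switch_panel"):
        for d in finder.landmark_of(p,th)[:8 if th.startswith("div") else 3]:
            print(n,"lm",th,np.round(d["at"]),round(d["conf"],2),px2w(p,d["at"],0.02 if "sub" in th else 0))
E
```

```text
top box rack [362. 171.] 0.68 [ 0.7039 -0.0808  0.0035]
top box rack [411. 255.] 0.66 [ 0.5347 -0.1655  0.039 ]
top box divider_1 [302. 199.] 0.8 [0.6449 0.0362 0.0443]
top box divider_1 [386. 191.] 0.77 [ 0.6569 -0.122   0.0438]
top box divider_1 [362. 190.] 0.72 [ 0.6671 -0.0802  0.0003]
top box divider_1 [441. 183.] 0.63 [ 0.6708 -0.2281  0.0276]
top box divider_1 [274. 203.] 0.61 [0.6392 0.0889 0.0438]
top box divider_1 [415. 186.] 0.6 [ 0.6643 -0.176   0.0435]
top box divider_1 [331. 205.] 0.57 [ 0.6335 -0.0173  0.0436]
top box divider_7 [302. 199.] 0.8 [0.6449 0.0362 0.0443]
top box divider_7 [386. 191.] 0.77 [ 0.6569 -0.122   0.0438]
top box divider_7 [362. 190.] 0.72 [ 0.6671 -0.0802  0.0003]
top box divider_7 [441. 183.] 0.63 [ 0.6708 -0.2281  0.0276]
top box divider_7 [274. 203.] 0.61 [0.6392 0.0889 0.0438]
top box divider_7 [415. 186.] 0.6 [ 0.6643 -0.176   0.0435]
top box divider_7 [331. 205.] 0.57 [ 0.6335 -0.0173  0.0436]
top box submarine [413. 253.] 0.67 [ 0.5385 -0.1668  0.0515]
top box submarine [404. 346.] 0.62 [ 0.3663 -0.1449  0.038 ]
top box switch_panel [228. 2
[... 3253 characters left out ...]
 [392. 267.] 0.95 [ 0.6747 -0.0659  0.    ]
side lm divider_1 [349. 270.] 0.95 [ 0.6103 -0.0213  0.    ]
side lm divider_1 [324. 260.] 0.92 [0.5976 0.0339 0.    ]
side lm divider_1 [307. 248.] 0.71 [0.6023 0.0906 0.    ]
side lm divider_1 [398. 292.] 0.65 [ 0.6234 -0.1267  0.    ]
side lm divider_1 [371. 285.] 0.6 [ 0.604  -0.0822  0.    ]
side lm divider_7 [349. 270.] 0.95 [ 0.6103 -0.0213  0.    ]
side lm divider_7 [324. 260.] 0.92 [0.5976 0.0339 0.    ]
side lm divider_7 [307. 248.] 0.71 [0.6023 0.0906 0.    ]
side lm divider_7 [398. 292.] 0.65 [ 0.6234 -0.1267  0.    ]
side lm divider_7 [371. 285.] 0.6 [ 0.604  -0.0822  0.    ]
side lm switch_panel [288. 227.] 0.59 [0.6291 0.1893 0.    ]
```

View pics/top0.png

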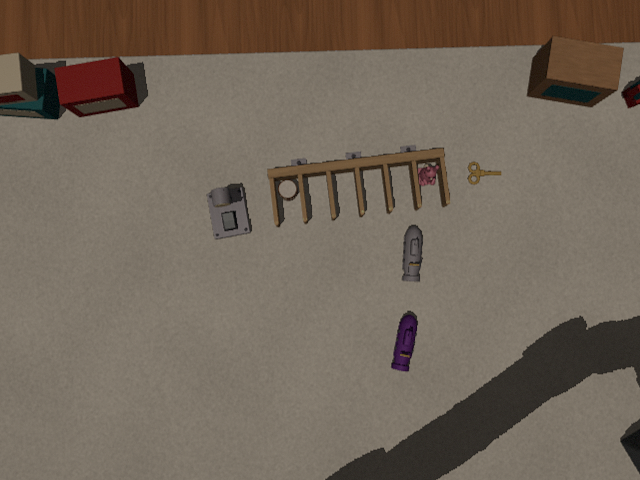

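View pics/side0.png

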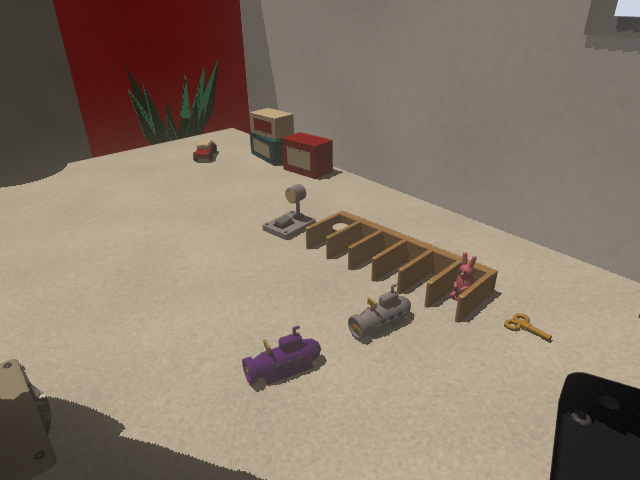

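The steel panel is at (228,214), beside the rack's left (+y) end, so I count dividers 1, 2, 3 and the target gap is at rack y = +27. There are two submarine shapes: chrome at (412,253) and purple at (404,345). The chrome one fits the description. I'll confirm it in a crop and measure the rack and sub poses.

```bash
cat >> h.py <<'E'
def cloud(p):
    R=cv2.Rodrigues(np.array(p["rvec"],float))[0]; t=np.array(p["tvec"],float).ravel()
    v,u=np.nonzero(p["depth"]>0); Z=p["depth"][v,u]
    c=np.stack([u,v,np.ones_like(u)],0).astype(float)
    C=np.linalg.inv(p["mtx"])@c*Z
    return (R.T@(C-t[:,None])).T,u,v
def goto(x,y,z,yaw=None):
    """print needed tool-axis move as fractions, from measured pose"""
    from scipy.spatial.transform import Rotation as Ro
    o=get_obs(); R=Ro.from_euler("xyz",o["eef_rot"],degrees=True)
    d=R.inv().apply(np.array([x,y,z])-o["tool_pos"])/0.08
    print("pos",np.round(o["tool_pos"],4),"rot",np.round(o["eef_rot"],2),"offset total",np.round(d,3),"t",o["time"])
    if yaw is not None:
        T=Ro.from_euler("xyz",[180,0,yaw],degrees=True); print("ang total",np.round((R.inv()*T).as_rotvec(degrees=True)/90,4))
E
python3 - <<'E'
from h import *
np.set_printoptions(precision=4,suppress=True)
p=eyes.grab_frame("top"); save(p,"subcrop.png",(340,130,480,380),2.2)
X,u,v=cloud(p)
m=(X[:,2]>.036)&(X[:,2]<.05)&(X[:,0]>.585)&(X[:,0]<.75)&(X[:,1]>-.26)&(X[:,1]<.12)
P=X[m]; print(len(P),np.median(P[:,2]))
from scipy.optimize import minimize
ys=np.array([162,108,54,0,-54,-108,-162])/1000
def f(q):
    c,s=np.cos(q[2]),np.sin(q[2]); d=P[:,:2]-q[:2]; x=d[:,0]*c+d[:,1]*s; y=-d[:,0]*s+d[:,1]*c
    dy=np.maximum(np.abs(y[:,None]-ys).min(1)-.004,0); 
    din=np.hypot(dy,np.maximum(-.054-x,0)); rail=np.hypot(np.maximum(.036-x,0)+np.maximum(x-.046,0),np.maximum(abs(y)-.168,0))
    return np.minimum(np.minimum(din,rail),.01).mean()*1e3+ 0*x.mean()
best=min((minimize(f,[.669+a,-.073+b,.096],method="Nelder-Mead",options=dict(initial_simplex=np.array([.669+a,-.073+b,.096])+np.array([[0,0,0],[.01,0,0],[0,.01,0],[0,0,.05]]))) for a in(-.008,0,.008) for b in(-.01,0,.01)),key=lambda r:r.fun)
q=best.x; print("rack",q,np.degrees(q[2]),best.fun)
c,s=np.cos(q[2]),np.sin(q[2]); d=P[:,:2]-q[:2]; x=d[:,0]*c+d[:,1]*s; y=-d[:,0]*s+d[:,1]*c
print("x range",np.percentile(x,[1,99]),"y range",np.percentile(y,[.5,99.5]))
m=(X[:,2]>.012)&(X[:,2]<.075)&(X[:,0]>.47)&(X[:,0]<.605)&(X[:,1]>-.22)&(X[:,1]<-.12)
S=X[m]; r=cv2.minAreaRect(S[:,:2].astype(np.float32)); print("sub",r,cv2.boxPoints(r),S[:,2].max())
print(get_obs())
E
```

```text
3311 0.044191140437852376
rack [ 0.6691 -0.0701  0.0933] 5.346191515314072 0.5521680050730733
x range [-0.0545  0.0508] y range [-0.1659  0.1655]
sub ((0.5376555919647217, -0.1687607765197754), (0.035339776426553726, 0.10302801430225372), 84.63396453857422) [[ 0.4847 -0.1815]
 [ 0.5873 -0.1912]
 [ 0.5906 -0.156 ]
 [ 0.488  -0.1464]] 0.06738927467026118
{'time': 1.55, 'joint_positions': array([64.0121, 36.005 ,  2.205 , 86.9412, -1.548 , 57.0839, -1.1442]), 'joint_vel': array([ 0.0207,  0.0311,  0.0433,  0.055 ,  0.0123,  0.0496, -0.0648]), 'joint_torque': array([ -0.0003, -54.9593,   1.143 , -18.6941,  -0.0523,   0.0157,
         0.    ]), 'tool_pos': array([ 0.2458, -0.6017,  0.2225]), 'eef_rot': array([-179.9995,   -0.0034,   22.2182]), 'ft_force': array([0.7362, 0.0146, 0.2403]), 'moment': array([-0.0103,  0.0168,  0.0054]), 'finger_force': 0.0, 'opening': 0.09438485182862605}
```

View pics/subcrop.png

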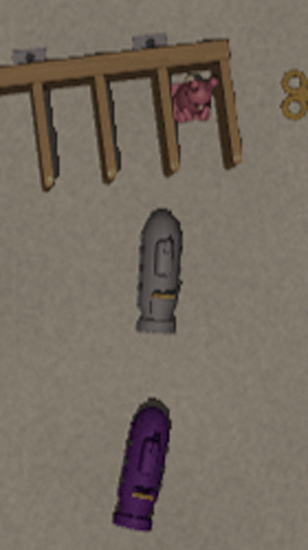

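The crop shows the chrome hull, nose at crop (160,212), with the purple one behind it, so the chrome one at (0.538, -0.169) is the target. The rack is at (0.669, -0.070), yaw 5.3°. I'll close the fingers and go above divider 1.

```bash
python3 -m pendant '[{"offset":[0,0,0],"angular":[0,0,0.0937]},{"offset":[0,0,0],"angular":[0,0,0.0937]},{"offset":[0.3,-0.45,0.06],"angular":[0,0,0]},{"offset":[0.3,-0.45,0.06],"angular":[0,0,0]},{"offset":[0.3,-0.45,0.06],"angular":[0,0,0]},{"offset":[0.3,-0.45,0.06],"angular":[0,0,0]},{"offset":[0.3,-0.45,0.06],"angular":[0,0,0]},{"offset":[0.3,-0.45,0.06],"angular":[0,0,0]},{"offset":[0.3,-0.45,0.06],"angular":[0,0,0]},{"offset":[0.3,-0.45,0.06],"angular":[0,0,0]},{"offset":[0.3,-0.45,0.06],"angular":[0,0,0]},{"offset":[0.3,-0.45,0.06],"angular":[0,0,0]},{"offset":[0.3,-0.45,0.06],"angular":[0,0,0]},{"offset":[0.3,-0.45,0.06],"angular":[0,0,0]},{"offset":[0.3,-0.45,0.06],"angular":[0,0,0]},{"offset":[0.3,-0.45,0.06],"angular":[0,0,0]},{"offset":[0.3,-0.45,0.06],"angular":[0,0,0]},{"offset":[0.3,-0.45,0.06],"angular":[0,0,0]},{"offset":[0.3,-0.45,0.06],"angular":[0,0,0]},{"offset":[0.3,-0.45,0.06],"angular":[0,0,0]}]' -1 5; python3 -c "
from h import *
goto(.6152,.0876,.075,5.35)"
```

```text
time: 4.05
tool_pos: [0.6163, 0.0851, 0.1361]
eef_rot: [180.0, -0.0, 5.4]
ft_force: [1.2, 0.4, -0.1]
opening: 0.0007
finger_force: 0.0
pos [0.6163 0.0851 0.1361] rot [ 1.80e+02 -2.00e-02  5.36e+00] offset total [-0.011 -0.033  0.763] t 4.05
ang total [ 0.     -0.0003  0.0001]
```

```bash
python3 -m pendant '[{"offset":[-0.01,-0.03,0.3],"angular":[0,0,0]},{"offset":[0,0,0.3],"angular":[0,0,0]},{"offset":[0,0,0.2],"angular":[0,0,0]},{"offset":[0,0,0.04],"angular":[0,0,0]},{"offset":[0,0,0.03],"angular":[0,0,0]},{"offset":[0,0,0.03],"angular":[0,0,0]},{"offset":[0,0,0.02],"angular":[0,0,0]},{"offset":[0,0,0],"angular":[0,0,0]}]'
```

```text
time: 5.05
tool_pos: [0.6146, 0.0861, 0.0627]
eef_rot: [-180.0, -0.0, 5.4]
ft_force: [0.2, -0.3, -0.5]
opening: 0.0002
finger_force: 0.0
```

```bash
python3 -m pendant '[{"offset":[0,0,0.02],"angular":[0,0,0]},{"offset":[0,0,0],"angular":[0,0,0]}]'; python3 -m pendant '[{"offset":[0,0,0.02],"angular":[0,0,0]},{"offset":[0,0,0],"angular":[0,0,0]}]'
```

```text
time: 5.3
tool_pos: [0.6148, 0.0861, 0.0623]
eef_rot: [-180.0, -0.0, 5.4]
ft_force: [-2.6, -0.9, 8.5]
opening: 0.0001
finger_force: 4.5
time: 5.55
tool_pos: [0.6148, 0.0861, 0.0622]
eef_rot: [-180.0, -0.1, 5.3]
ft_force: [-4.8, 0.6, 19.8]
opening: 0.0005
finger_force: 9.8
```

```bash
python3 -m pendant '[{"offset":[0,0,-0.15],"angular":[0,0,0]},{"offset":[0,0,-0.15],"angular":[0,0,0]},{"offset":[0,0.34,0],"angular":[0,0,0]},{"offset":[0,0.335,0],"angular":[0,0,0]},{"offset":[0,0,0],"angular":[0,0,0]},{"offset":[0,0,0.15],"angular":[0,0,0]},{"offset":[0,0,0.08],"angular":[0,0,0]},{"offset":[0,0,0.03],"angular":[0,0,0]},{"offset":[0,0,0.02],"angular":[0,0,0]},{"offset":[0,0,0.01],"angular":[0,0,0]},{"offset":[0,0,0],"angular":[0,0,0]}]'
```

```text
time: 6.92
tool_pos: [0.6186, 0.0341, 0.0622]
eef_rot: [-179.9, 0.1, 5.4]
ft_force: [-6.5, 1.0, 19.5]
opening: 0.0007
finger_force: 9.8
```

```bash
python3 -m pendant '[{"offset":[0,0,-0.15],"angular":[0,0,0]},{"offset":[0,0,-0.15],"angular":[0,0,0]},{"offset":[0,0.34,0],"angular":[0,0,0]},{"offset":[0,0.335,0],"angular":[0,0,0]},{"offset":[0,0,0],"angular":[0,0,0]},{"offset":[0,0,0.15],"angular":[0,0,0]},{"offset":[0,0,0.08],"angular":[0,0,0]},{"offset":[0,0,0.03],"angular":[0,0,0]},{"offset":[0,0,0.02],"angular":[0,0,0]},{"offset":[0,0,0],"angular":[0,0,0]}]'
```

```text
time: 8.18
tool_pos: [0.6238, -0.02, 0.0624]
eef_rot: [-179.9, 0.1, 5.4]
ft_force: [-2.1, 1.8, 6.0]
opening: 0.0005
finger_force: 3.4
```

All three dividers are touched. Next, above the chrome submarine with the jaws open.

```bash
python3 -m pendant '[{"offset":[0,0,-0.33],"angular":[0,0,0]},{"offset":[0,0,-0.33],"angular":[0,0,0]},{"offset":[0,0,-0.33],"angular":[0,0,0]},{"offset":[-0.25,0.35,0],"angular":[0,0,0]},{"offset":[-0.25,0.35,0],"angular":[0,0,0]},{"offset":[-0.25,0.35,0],"angular":[0,0,0]},{"offset":[-0.25,0.35,0],"angular":[0,0,0]},{"offset":[-0.25,0.35,0],"angular":[0,0,0.06]},{"offset":[0,0,0],"angular":[0,0,0.06]},{"offset":[0,0,0],"angular":[0,0,0]}]' 1 5; python3 - <<'E'
from h import *
goto(.5375,-.1687,.026,-5.4)
p=eyes.grab_frame("side"); save(p,"straddle.png",(240,130,560,370),2)
print(w2px(p,[[.5375,-.1687,.02],[.486,-.164,.02],[.589,-.1735,.02]]))
for n in("sub_nose","sub_stern"):
  for d in finder.landmark_of(p,n)[:2]: print(n,d["at"],d["conf"],px2w(p,d["at"],.02))
E
```

```text
time: 9.43
tool_pos: [0.5381, -0.17, 0.1409]
eef_rot: [-180.0, -0.0, -5.4]
ft_force: [-0.0, 1.1, -0.0]
opening: 0.0933
finger_force: 0.0
pos [ 0.5381 -0.17    0.1409] rot [-1.80e+02 -1.00e-02 -5.39e+00] offset total [-0.01  -0.016  1.436] t 9.425
ang total [-0.     -0.0001  0.0001]
[[381.72057584 315.67156135]
 [354.2621794  328.84739945]
 [407.3195711  303.44143386]]
sub_nose [408.8, 302.3] 0.86 [ 0.59295054 -0.17305213  0.02      ]
sub_nose [317.4, 348.4] 0.86 [ 0.42004281 -0.16105913  0.02      ]
sub_stern [246.6, 371.6] 0.72 [ 0.32375484 -0.13530023  0.02      ]
sub_stern [355.7, 326.6] 0.63 [ 0.49101478 -0.16173048  0.02      ]
```

View pics/straddle.png

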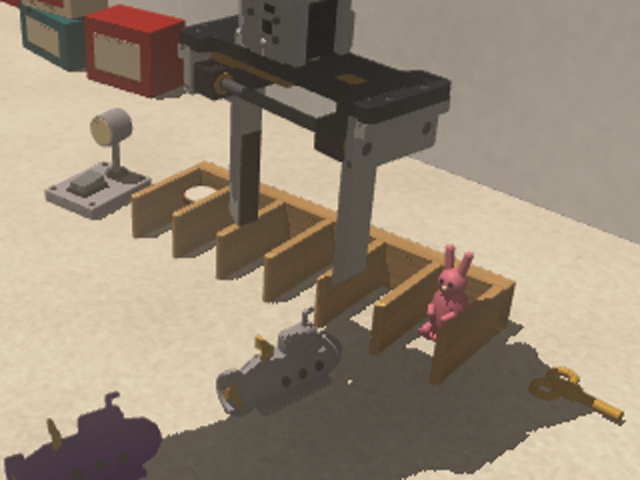

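The open jaws hang centred over the chrome sub (crop fingers at (245,180) and (350,220)), and the side view agrees with my sub pose. I'll lower around it and close to a loose cage.

```bash
python3 -m pendant '[{"offset":[0,0,0.35],"angular":[0,0,0]},{"offset":[0,0,0.35],"angular":[0,0,0]},{"offset":[0,0,0.35],"angular":[0,0,0]},{"offset":[0,0,0.25],"angular":[0,0,0]},{"offset":[0,0,0.12],"angular":[0,0,0]},{"offset":[0,0,0],"angular":[0,0,0]}]'; python3 -m pendant '[{"offset":[0,0,0],"angular":[0,0,0]},{"offset":[0,0,0],"angular":[0,0,0]},{"offset":[0,0,0],"angular":[0,0,0]},{"offset":[0,0,0],"angular":[0,0,0]}]' -0.2 3;  python3 -c "
from h import *
goto(.5446,-.0546,.027,5.35)"
```

```text
time: 10.32
tool_pos: [0.538, -0.1698, 0.0269]
eef_rot: [-180.0, 0.0, -5.4]
ft_force: [-0.2, 0.9, 0.2]
opening: 0.0938
finger_force: 0.0
time: 10.82
tool_pos: [0.5382, -0.1702, 0.0276]
eef_rot: [180.0, -0.0, -5.4]
ft_force: [-0.1, 0.8, -0.2]
opening: 0.0574
finger_force: 0.0
pos [ 0.5382 -0.1702  0.0276] rot [ 1.80e+02 -3.00e-02 -5.45e+00] offset total [-0.058 -1.446  0.007] t 10.825
ang total [ 1.0e-04 -3.0e-04 -1.2e-01]
```

```bash
python3 -m pendant '[{"offset":[0,0,0],"angular":[0,0,0]},{"offset":[0,0,0],"angular":[0,0,0]},{"offset":[0,0,0],"angular":[0,0,0]},{"offset":[0,0,0],"angular":[0,0,-0.03]},{"offset":[0,0,0],"angular":[0,0,-0.03]},{"offset":[0,0,0],"angular":[0,0,-0.03]},{"offset":[0,0,0],"angular":[0,0,-0.03]},{"offset":[0,-0.05,0],"angular":[0,0,0]},{"offset":[0,-0.1,0],"angular":[0,0,0]},{"offset":[0,-0.1,0],"angular":[0,0,0]},{"offset":[0,-0.1,0],"angular":[0,0,0]},{"offset":[0,0,0],"angular":[0,0,0]}]';  python3 -c "
from h import *
goto(.5446,-.0546,.027,5.35)
p=eyes.grab_frame('side'); save(p,'cage.png',(240,180,540,400),2)
for n in('sub_nose','sub_stern'):
  for d in finder.landmark_of(p,n)[:2]: print(n,d['at'],d['conf'],px2w(p,d['at'],.02))"
```

```text
time: 12.32
tool_pos: [0.5353, -0.1409, 0.0272]
eef_rot: [-180.0, 0.0, 5.5]
ft_force: [0.5, 0.7, -0.0]
opening: 0.0376
finger_force: 0.0
pos [ 0.5353 -0.1409  0.0272] rot [-1.7995e+02  3.0000e-02  5.4500e+00] offset total [ 0.218 -1.063  0.004] t 12.325
ang total [-0.0005  0.0003  0.0011]
sub_nose [320.3, 344.4] 0.92 [ 0.42818792 -0.15748203  0.02      ]
sub_nose [386.3, 294.3] 0.66 [ 0.58264018 -0.13587451  0.02      ]
sub_stern [246.8, 372.8] 0.78 [ 0.32280645 -0.13727132  0.02      ]
sub_stern [343.4, 319.6] 0.56 [ 0.48855804 -0.13837155  0.02      ]
```

View pics/cage.png

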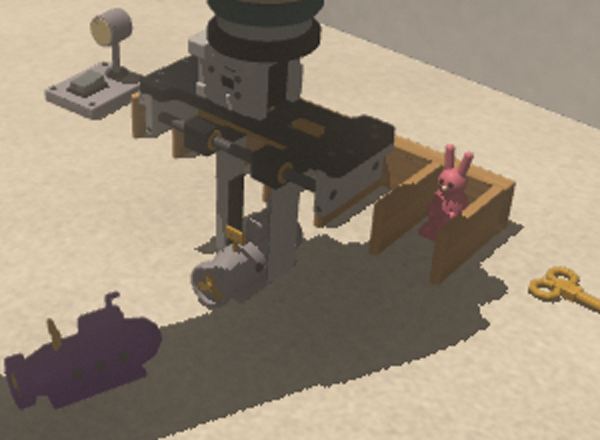

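The sub sits caged between the fingers (crop (240,270)) and is following. I'll carry on pushing sideways to the gap's centre line.

```bash
python3 -m pendant '[{"offset":[0,-0.05,0],"angular":[0,0,0]},{"offset":[0,-0.1,0],"angular":[0,0,0]},{"offset":[0,-0.12,0],"angular":[0,0,0]},{"offset":[0,-0.12,0],"angular":[0,0,0]},{"offset":[0,-0.12,0],"angular":[0,0,0]},{"offset":[0,-0.12,0],"angular":[0,0,0]},{"offset":[0,-0.12,0],"angular":[0,0,0]},{"offset":[0,-0.12,0],"angular":[0,0,0]},{"offset":[0,-0.1,0],"angular":[0,0,0]},{"offset":[0,-0.06,0],"angular":[0,0,0]},{"offset":[0,-0.04,0],"angular":[0,0,0]},{"offset":[0,0,0],"angular":[0,0,0]},{"offset":[0,0,0],"angular":[0,0,0]}]';  python3 -c "
from h import *
goto(.5446,-.0546,.027,5.35)"; python3 -m pendant '[{"offset":[0,0,0],"angular":[0,0,0]},{"offset":[0,0,0],"angular":[0,0,0]},{"offset":[0,0,0],"angular":[0,0,0]},{"offset":[0,0,0],"angular":[0,0,0]}]' 0.5; python3 -m pendant '[{"offset":[0,0,-0.2],"angular":[0,0,0]},{"offset":[0,0,-0.4],"angular":[0,0,0]},{"offset":[0,0,-0.4],"angular":[0,0,0]},{"offset":[0,0,-0.4],"angular":[0,0,0]},{"offset":[-0.4,0,0],"angular":[0,0,0]},{"offset":[-0.4,0,0],"angular":[0,0,0]},{"offset":[-0.4,0,0],"angular":[0,0,0]},{"offset":[-0.2,0,0],"angular":[0,0,0]},{"offset":[0,0,0],"angular":[0,0,0]}]' -0.79
python3 - <<'E'
from h import *
np.set_printoptions(precision=4,suppress=True)
goto(.5446,-.0546,.027,5.35)
p=eyes.grab_frame("top"); save(p,"staged.png",(240,130,500,390),2.2)
X,u,v=cloud(p)
m=(X[:,2]>.012)&(X[:,2]<.075)&(X[:,0]>.47)&(X[:,0]<.605)&(X[:,1]>-.12)&(X[:,1]<0.0)
S=X[m]; r=cv2.minAreaRect(S[:,:2].astype(np.float32)); print("sub",r,cv2.boxPoints(r))
for n in('sub_nose','sub_stern'):
  for d in finder.landmark_of(p,n)[:2]: print(n,d['at'],d['conf'],px2w(p,d['at'],.02))
E
```

```text
time: 14.1
tool_pos: [0.5275, -0.0572, 0.0273]
eef_rot: [-180.0, -0.0, 5.3]
ft_force: [0.2, 0.1, 0.6]
opening: 0.0376
finger_force: 0.0
pos [ 0.5275 -0.0572  0.0273] rot [-180.     -0.      5.33] offset total [ 0.216 -0.013  0.004] t 14.1
ang total [-0.     -0.     -0.0002]
time: 14.6
tool_pos: [0.5275, -0.0571, 0.0273]
eef_rot: [-180.0, -0.0, 5.3]
ft_force: [-0.8, 0.1, 0.4]
opening: 0.0701
finger_force: 0.0
time: 15.72
tool_pos: [0.4152, -0.0677, 0.1402]
eef_rot: [-180.0, -0.0, 5.3]
ft_force: [0.2, 0.9, 0.2]
opening: 0.0101
finger_force: 0.0
pos [ 0.4152 -0.0677  0.1402] rot [-180.     -0.03    5.31] offset total [ 1.625 -0.013  1.416] t 15.725
ang total [-0.     -0.0003 -0.0004]
sub ((0.5242382287979126, -0.058492355048656464), (0.10317130386829376, 0.03493383899331093), 5.279979705810547) [[ 0.4713 -0.0458]
 [ 0.4745 -0.0806]
 [ 0.5772 -0.0711]
 [ 0.574  -0.0364]]
sub_nose [349.8, 236.1] 0.68 [ 0.5753 -0.0525  0.02  ]
sub_stern [356.3, 288.7] 0.98 [ 0.4751 -0.0617  0.02  ]
```

View pics/staged.png

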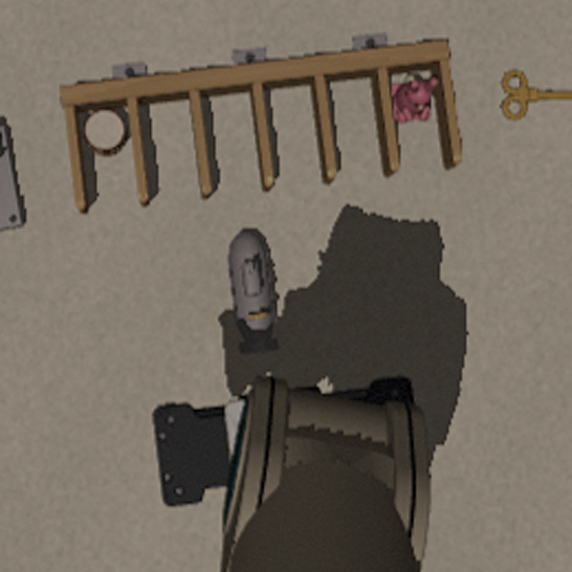

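The sub is staged at crop (252,290), in line with the gap between dividers 3 and 4 (yaw 5.3°, 2 mm off centre). I'll lower the nearly closed fingertips behind the stern and push.

```bash
python3 -m pendant '[{"offset":[0,0,0.35],"angular":[0,0,0]},{"offset":[0,0,0.35],"angular":[0,0,0]},{"offset":[0,0,0.35],"angular":[0,0,0]},{"offset":[0,0,0.25],"angular":[0,0,0]},{"offset":[0,0,0.11],"angular":[0,0,0]},{"offset":[0.2,-0.01,0],"angular":[0,0,0]},{"offset":[0.15,0,0],"angular":[0,0,0]},{"offset":[0.1,0,0],"angular":[0,0,0]},{"offset":[0.05,0,0],"angular":[0,0,0]},{"offset":[0.05,0,0],"angular":[0,0,0]},{"offset":[0.05,0,0],"angular":[0,0,0]},{"offset":[0.08,0,0],"angular":[0,0,0]},{"offset":[0.08,0,0],"angular":[0,0,0]},{"offset":[0.08,0,0],"angular":[0,0,0]},{"offset":[0.08,0,0],"angular":[0,0,0]},{"offset":[0.08,0,0],"angular":[0,0,0]},{"offset":[0.08,0,0],"angular":[0,0,0]},{"offset":[0,0,0],"angular":[0,0,0]}]'
python3 - <<'E'
from h import *
np.set_printoptions(precision=4,suppress=True)
goto(.5446,-.0546,.027,5.35)
p=eyes.grab_frame("top"); save(p,"push.png",(240,130,500,390),2.2)
for n in('sub_nose','sub_stern'):
  for d in finder.landmark_of(p,n)[:2]: print(n,d['at'],d['conf'],px2w(p,d['at'],.02))
E
```

```text
time: 18.12
tool_pos: [0.4992, -0.0562, 0.0359]
eef_rot: [-179.5, 0.5, 5.3]
ft_force: [0.3, 0.2, 0.9]
opening: 0.0103
finger_force: 0.0
pos [ 0.4992 -0.0562  0.0359] rot [-179.53    0.52    5.34] offset total [0.568 0.034 0.106] t 18.125
ang total [-0.0052  0.0057 -0.0001]
sub_nose [408.1, 316.0] 0.95 [ 0.4211 -0.1578  0.02  ]
sub_nose [347.6, 215.4] 0.79 [ 0.6151 -0.0495  0.02  ]
sub_stern [398.8, 367.0] 0.85 [ 0.3267 -0.1368  0.02  ]
sub_stern [355.0, 242.2] 0.5 [ 0.5634 -0.062   0.02  ]
```

View pics/push.png

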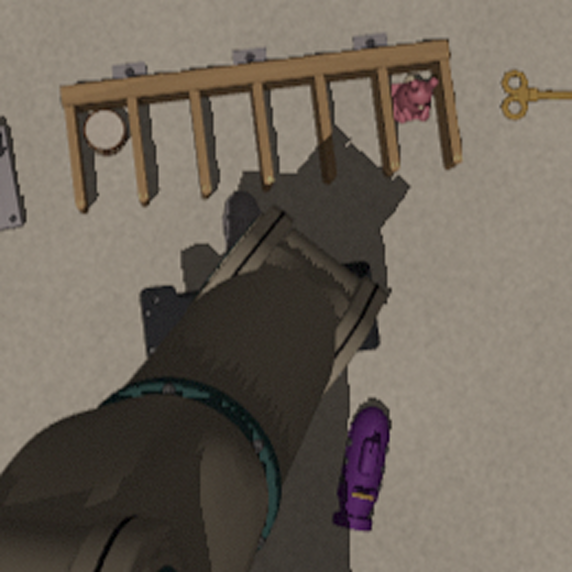

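The nose, at crop (240,200), is at the mouth of gap 3, between the divider tips at crop (207,195) and (268,188). I'll keep pushing, a little lower.

```bash
python3 -m pendant '[{"offset":[0,0.02,0.04],"angular":[-0.005,0.006,0]},{"offset":[0.06,0.01,0.04],"angular":[0,0,0]},{"offset":[0.08,0,0],"angular":[0,0,0]},{"offset":[0.08,0,0],"angular":[0,0,0]},{"offset":[0.08,0,0],"angular":[0,0,0]},{"offset":[0.08,0,0],"angular":[0,0,0]},{"offset":[0.08,0,0],"angular":[0,0,0]},{"offset":[0.08,0,0],"angular":[0,0,0]},{"offset":[0.08,0,0],"angular":[0,0,0]},{"offset":[0.08,0,0],"angular":[0,0,0]},{"offset":[0.08,0,0],"angular":[0,0,0]},{"offset":[0.08,0,0],"angular":[0,0,0]},{"offset":[0.08,0,0],"angular":[0,0,0]},{"offset":[0.05,0,0],"angular":[0,0,0]},{"offset":[0,0,0],"angular":[0,0,0]}]'
python3 - <<'E'
from h import *
o=get_obs(); d=o["tool_pos"][:2]-[.6691,-.0701]; c,s=np.cos(.0933),np.sin(.0933); print("rack xy",d[0]*c+d[1]*s,-d[0]*s+d[1]*c, o["ft_force"])
p=eyes.grab_frame("side")
for n in('sub_nose','sub_stern'):
  for q in finder.landmark_of(p,n)[:2]: print(n,q['at'],q['conf'],px2w(p,q['at'],.02))
E
```

```text
time: 20.15
tool_pos: [0.5777, -0.0512, 0.0294]
eef_rot: [-180.0, 0.0, 5.3]
ft_force: [-0.1, 0.9, 0.7]
opening: 0.0096
finger_force: 0.0
rack xy -0.08928316362996333 0.027316009669582565 [-0.11054647  0.94708877  0.66015319]
sub_nose [320.1, 344.8] 0.91 [ 0.4274584  -0.15792371  0.02      ]
sub_nose [387.5, 247.0] 0.79 [ 0.69569441 -0.03374278  0.02      ]
sub_stern [248.4, 373.7] 0.91 [ 0.3235002 -0.1399495  0.02     ]
sub_stern [353.2, 269.6] 0.67 [ 0.59384942 -0.04858827  0.02      ]
```

```bash
python3 -m pendant '[{"offset":[0.04,0,0],"angular":[0,0,0]},{"offset":[0.04,0,0],"angular":[0,0,0]},{"offset":[0.03,0,0],"angular":[0,0,0]},{"offset":[0,0,0],"angular":[0,0,0]}]'; python3 -m pendant '[{"offset":[0.025,0,0],"angular":[0,0,0]},{"offset":[0,0,0],"angular":[0,0,0]}]'; python3 -m pendant '[{"offset":[0.025,0,0],"angular":[0,0,0]},{"offset":[0,0,0],"angular":[0,0,0]}]'
```

```text
time: 20.8
tool_pos: [0.5864, -0.0504, 0.0294]
eef_rot: [-180.0, 0.0, 5.3]
ft_force: [-0.2, 0.9, -0.4]
opening: 0.0098
finger_force: 0.0
time: 21.05
tool_pos: [0.5875, -0.0502, 0.0293]
eef_rot: [-179.9, 0.1, 5.3]
ft_force: [-2.5, 0.2, 1.9]
opening: 0.0097
finger_force: 1.0
time: 21.3
tool_pos: [0.5876, -0.0502, 0.0293]
eef_rot: [-179.9, 0.3, 5.3]
ft_force: [-5.8, 0.1, 5.2]
opening: 0.01
finger_force: 3.0
```

The force builds at the expected depth, so the nose is home. I'll back straight off, rise, and check.

```bash
python3 -m pendant '[{"offset":[-0.06,0,0],"angular":[0,0,0]},{"offset":[-0.25,0,0],"angular":[0,0,0]},{"offset":[-0.35,0,0],"angular":[0,0,0]},{"offset":[-0.3,0,0],"angular":[0,0,0]},{"offset":[0,0,-0.4],"angular":[0,0,0]},{"offset":[0,0,-0.5],"angular":[0,0,0]},{"offset":[0,0,-0.5],"angular":[0,0,0]},{"offset":[-0.5,0,-0.2],"angular":[0,0,0]},{"offset":[0,0.5,0],"angular":[0,0,0]},{"offset":[0,0,0],"angular":[0,0,0]}]'
python3 - <<'E'
from h import *
np.set_printoptions(precision=4,suppress=True)
p=eyes.grab_frame("top"); save(p,"home.png",(200,110,500,350),2.2)
X,u,v=cloud(p); d=X[:,:2]-[.6691,-.0701]; c,s=np.cos(.0933),np.sin(.0933); x=d[:,0]*c+d[:,1]*s; y=-d[:,0]*s+d[:,1]*c
m=(X[:,2]>.012)&(X[:,2]<.075)&(x>-.1)&(x<.034)&(y>.0055)&(y<.0485)
S=np.stack([x[m],y[m]],1).astype(np.float32); print(cv2.minAreaRect(S),S.min(0),S.max(0))
for n in('sub_nose','sub_stern'):
  for q in finder.landmark_of(p,n)[:2]:
    w=px2w(p,q['at'],.02); e=w[:2]-[.6691,-.0701]; print(n,q['at'],q['conf'],"rack",e[0]*c+e[1]*s,-e[0]*s+e[1]*c)
print(get_obs()["tool_pos"],get_obs()["ft_force"])
E
```

```text
time: 22.55
tool_pos: [0.4786, -0.1038, 0.1585]
eef_rot: [179.9, -0.2, 5.1]
ft_force: [0.4, 0.1, 0.2]
opening: 0.0101
finger_force: 0.0
((-0.01876506209373474, 0.026251403614878654), (0.10533464699983597, 0.04161819815635681), 0.23925699293613434) [-0.0714  0.0057] [0.034  0.0473]
sub_nose [342.3, 174.2] 0.79 rack 0.02837008579016203 0.025881120320252745
sub_nose [288.3, 191.3] 0.61 rack 0.007978573852078365 0.13272650905332198
sub_stern [347.6, 222.8] 0.9 rack -0.06595800595248827 0.02733450952845635
[ 0.4778 -0.1     0.1573] [-1.0774  1.0355 -0.4982]
```

View pics/home.png

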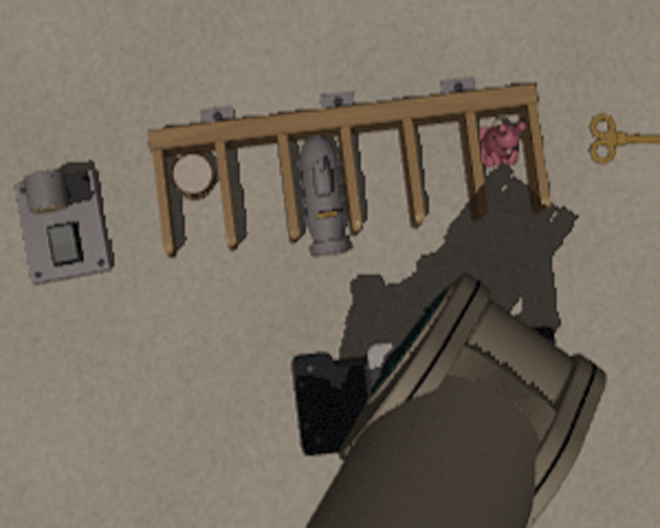

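The sub sits in the third gap from the panel, nose at crop (320,138) against the rail and stern at crop (330,250) protruding (rack x about -0.07). Bunny, drum, key and switch look undisturbed, and the hand is clear.

```bash
python3 -m pendant '[{"offset":[0,0,0],"angular":[0,0,0]},{"offset":[0,0,0],"angular":[0,0,0]}]'; python3 -c "
from h import *
print(manip.sign_off())"
```

```text
time: 22.95
tool_pos: [0.4775, -0.1001, 0.1572]
eef_rot: [-179.9, 0.1, 5.4]
ft_force: [-0.6, 0.4, -0.1]
opening: 0.0098
finger_force: 0.0
the job is handed in; nothing more can be done
None
```

I handed the job in at about 23 s: I touched dividers 1, 2 and 3 in order, then pushed the chrome submarine nose-first into the third gap until it met the back rail, and took the hand away. In the last picture the bunny, drum, key and switch looked undisturbed; `sign_off()` returned no verdict.

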